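Scan the wide specimen bin and put the scanner back

ROBOT

A 6-joint arm with a two-finger parallel gripper is mounted at the origin on the work surface. World frame = base frame: x ahead of the robot, y to its left, z up, the work surface at z = 0. Lengths are in mm, angles in rad, forces in N, time in s.
With the tool pointing down it reaches from about 300 to 825 mm from the base axis. Payload 5.4 kg.
Tool frame: the origin (TCP) lies midway between the tips of the shut fingers; the grasp point (between the pads) lies 19 mm behind it; z points along the fingers, y is the direction in which the jaws open and shut (so a half turn about z gives the same grasp; the last joint's range is limited). The gripper opens to 92 mm and grips with 3 to 60 N. Pads are 20 mm wide; open, the fingers measure 128 mm over their backs; the gripper's body (75 mm by 189 mm) begins 69 mm behind the grasp point.
Start: joints at [-1.427, 0.158, 1.597, -0, 1.386, -0.21], TCP at [199.193, -539.378, 214.601] pointing down, gripper open.
Joint ranges: [-2.91, 2.91], [-0.94, 2.29], [0.18, 2.7], [-1.29, 4.43], [0.17, 2.64], [-3, 3]. Speed limits (rad/s): [2.57, 2.57, 3.14, 3.14, 3.14, 3.14].

INTERFACE

Orientations are given as a unit quaternion [x, y, z, w].
In Python, from cell import r gives the robot as it stands.
- The arm moves only by the tool send_rows, never from a script. Its argument "commands" is a list of rows, each an object with "linear": the shift along the tool's x, y, z in mm, a list of three; "twist": the turn, a rotation vector about the tool's x, y, z in rad, a list of three; "gripper": the closure, from 0 (fully open) to 1 (shut). A call has 1 to 20 rows; each row shifts and turns the commanded pose from where the row before left it, along the tool's axes as they then stand; what a row does not reach is not made up. A row lasts 1/10 s, in which the tool goes at most 50 mm and 8.59 degrees, less where a joint would pass 70% of its speed; a pose out of reach is approached as far as the arm can. A call with a gripper value outside its range is refused whole. The fingers move at their own pace and stop on an object; "newtons" is the grip in N (left out, the last holds). Time passes only in rows, so rows that do not move let the fingers close. It gives the time, the measured TCP pose, the force and the opening at its end, in the units of the state.
- r.state(): the state, without advancing time (a new reading comes with each control period).
- r.camera(name): name is "scene" or "side" or "wrist"; returns a dict with "img" (384x512x3 uint8, blue, green, red), "camera_matrix" (3x3 intrinsics, pixels), "pose" (4x4, takes a point from camera to world coordinates); the wrist camera has in their place "mount" (4x4, takes a point from camera to tool coordinates, whose origin is the TCP and whose axes are the flange's). Camera axes: x right, y down, z forward; pixel columns grow to the right and rows downward; lengths in mm; the calibration is good to about 2 mm. The wrist camera is an equidistant fisheye: a pixel r from the principal point sees the ray r / f radians off the axis. A picture is of the moment at which its call begins: read the wrist's pose just before it. There is no depth.
- r.finish_job(): hands the job in, once; it reports no verdict.
Trained networks look in the newest picture that a camera, given by its name, has taken for a name from the list of things; names that differ only in an ending like _2 or _b are one class to them, and where a whole thing is asked for, a point or a joint stands for the part that bears it (a point fixed in the world has none). Each returns a list of dicts, best first, with "conf" (0 to 1); they miss things now and then, are a little off and sometimes report something else, mostly with a low value. They report only what shows in the picture. A call takes as long as a camera call. They do not tell look-alikes from the thing itself.
- r.trace(name, camera): "mask" (384x512 bool, what is visible of it).
- r.mark_of(name, camera): "location" ([x, y, z] in mm, in the coordinates of the camera as it stood for that picture, good to about 4 mm: a listed point, or the origin of a listed thing).
The state is a dict: "time": time; "qpos": joint angles; "joint_velocities": joint speeds; "joint_efforts": joint torques, N m; "position": TCP position; "eef_rot": TCP orientation; "contact_force": force on the tool from outside, world axes, zero at the start; "wrist_torque": the same for the moment, N m; "opening": opening from 0.0 (shut) to 1.0 (fully open).
Only numpy, scipy, OpenCV 4.12 (cv2) and the standard library are available. Lean on these libraries where they do the work, as an engineer would, in place of code of your own. Each camera call takes 0.05 s, during which the arm holds its last target.

TASK

Take the hand scanner from its rest and aim its window squarely at the middle of the barcode label on the wider of the two specimen bins, about 8 cm away, and hold it still there for a good second so that it reads; do not read the narrower bin's label. Then set the scanner gently back in its rest as it was, let go only once it is resting there, and leave the bins and the other things on the bench where they stand.

Things in the scene. Friction and masses are not known exactly. Their poses are not given: they have to be found in the camera images.
- scanner_grip (a point): Centre of the handle (half-way up, near the centre of mass) of the loose grey hand scanner, 0.18 kg, 198 mm long: grasp here across the width. x along the handle to the head, y across, z up. Handle 156 long (90 mm behind to 66 ahead of this point), 34 wide, 28 mm high. The head, 60 mm wide, is bent down 45 degrees in front; its lowest edge is 51 mm below this point.
- scanner_window (a point): Middle of the black window at the head's end, 95.7 mm ahead (x) and 38.7 mm below scanner_grip. x points out along the beam, 45 degrees down and ahead of the handle; y is the handle's y. No trigger: it reads a label 40 to 140 mm from the window, within 15 mm of the beam's line, squared to it within 17 degrees (in twist about the beam too), once held still for a second.
- rest_seat (a point): The scanner's place in its rest, 79 mm above the bench: scanner_grip lies within 4 mm of this point, with the same axes, when the scanner is in the rest (x ahead, y across, z up). The handle's level underside is then 14 mm lower, on the tops of two posts.
- rest: Fixed black rest; origin at the centre of its underside, axes as rest_seat. Base plate 120 x 85 x 10 mm; two posts, 6 mm thick, 60 mm wide, at x = +36 and -36 mm, tops 65 mm above the bench. The handle lies on them between cheeks 42 mm apart that flare out and end 21 mm above its underside. Between the posts it is open on both sides of the handle down to the base plate.
- wide_label (a point): Middle of the barcode label (62 mm across, 40 mm up the slope) on the sloping front of the wider bin: the one to scan. x points straight into the label, 45 degrees down; y runs level across it. With the scanner square to it, scanner_window has the same axes and the handle is level.
- wide_bin: Wider white specimen bin, 130 mm wide (y), 165 deep (x), 90 high, capped tubes sticking out to 101 mm; loose, 0.8 kg. Origin at its underside, z up. The sloping label front faces its -x, from 80 to 5 mm before the origin; the tube box ends 85 mm behind it.
- narrow_label (a point): Middle of the same kind of label on the narrower bin, same axes; must not be read.
- narrow_bin: Narrower white specimen bin, 80 mm wide, otherwise the same shape and sizes as the wide one.
- tube_rack: Bystander: orange tube rack 130 x 80 x 57 mm, tubes up to 76 mm high; origin at the centre of its underside.
- reagent_bottle: Bystander: round capped jar, 60 mm across, 120 mm high; origin at the centre of its underside.
- stamp: Bystander: self-inking stamp 65 x 42 x 75 mm; origin at the centre of its underside.
There are look-alikes about, which are no part of the job. What is meant by the part that bears scanner_grip is not blue or green, and is the larger of those in its own colour.

How it is judged (in metres and radians):
On the way:
1. The scanner is aimed at the wide bin's label (40 to 140 mm away, beam within 15 mm of the label's middle, squared within 0.3 rad) and held still for a second (x of wide_label in the frame of scanner_window between 0.04 and 0.14 m and x of scanner_window in the frame of wide_label below -0.03 m and y of wide_label in the frame of scanner_window between -0.015 and 0.015 m and z of wide_label in the frame of scanner_window between -0.015 and 0.015 m and angle between the x axis of scanner_window and the x axis of wide_label, either way round below 0.3 rad and angle between the y axis of scanner_window and the y axis of wide_label, either way round below 0.3 rad and linear speed of scanner below 0.02 m/s and angular speed of scanner below 0.15 rad/s), for 1 s.
At the end, for the whole second after the job is handed in: The scanner lies at rest and released in its rest, head forward as at the start: scanner_grip within 12 mm along x, 8 mm across and 5 mm in height of rest_seat, level within 0.1 rad, turned no more than 0.13 rad (x of scanner_grip in the frame of rest_seat between -0.012 and 0.012 m and y of scanner_grip in the frame of rest_seat between -0.008 and 0.008 m and z of scanner_grip in the frame of rest_seat between -0.005 and 0.005 m and angle between the x axis of scanner_grip and the x axis of rest_seat, either way round below 0.13 rad and angle between scanner_grip's own z axis and vertical below 0.1 rad and x of scanner_window in the frame of rest_seat above 0.06 m and linear speed of scanner below 0.02 m/s and contact force between the fingers and scanner below 0.1 N); the robot touches nothing.
It fails at once if the narrow bin's label is read (the scanner held still, aimed at it) (x of narrow_label in the frame of scanner_window between 0.04 and 0.14 m and x of scanner_window in the frame of narrow_label below -0.03 m and y of narrow_label in the frame of scanner_window between -0.015 and 0.015 m and z of narrow_label in the frame of scanner_window between -0.015 and 0.015 m and angle between the x axis of scanner_window and the x axis of narrow_label, either way round below 0.3 rad and angle between the y axis of scanner_window and the y axis of narrow_label, either way round below 0.3 rad and linear speed of scanner below 0.02 m/s and angular speed of scanner below 0.15 rad/s).
It fails at once if a specimen bin is shifted by more than 20 mm (distance of any of wide_bin, narrow_bin from where it was at the start of the episode above 0.02 m).
It fails at once if the tube rack, jar or stamp is shifted by more than 20 mm (distance of any of tube_rack, reagent_bottle, stamp from where it was at the start of the episode above 0.02 m).
It fails at once if the scanner is dropped (falls freely for more than about 1 cm) (contact force between the fingers and scanner below 0.05 N and linear speed of scanner above 0.45 m/s).
It also fails if it takes over 54 s, if anything falls off the work surface, if the arm or the gripper's body presses on something with over 40 N, if the wrist force passes 120 N, or if a joint passes its speed limit or range.

## Working session

There is one attempt and no reset: what is moved stays moved. The work goes in short steps, Python scripts to look and compute and a tool call to move; the robot and the scene stay as the last step left them, time stands still between calls to the robot, and variables do not carry over. Pictures are saved under pics/ and viewed, and the job is handed in when it is done.

Besides the shell and the picture viewer there is one more tool, called after ">>>" as name(argument=value, ...) on one line, values as JSON. send_rows: Moves the arm, as the interface text tells. Its arguments: {"type":"object","properties":{"commands":{"type":"array","items":{"type":"object","properties":{"linear":{"type":"array","items":{"type":"number"}},"twist":{"type":"array","items":{"type":"number"}},"gripper":{"type":"number"}}}},"newtons":{"type":"number"}},"required":["commands"]}

```bash
mkdir -p pics; ls; cat > h.py <<'E'
import numpy as np, cv2
from scipy.spatial.transform import Rotation as R
from cell import r
np.set_printoptions(precision=3,suppress=True)
def T(s):
    M=np.eye(4);M[:3,:3]=R.from_quat(s["eef_rot"]).as_matrix();M[:3,3]=s["position"];return M
E
python3 - <<'E'
from h import *
s=r.state();print(s)
for c in ["scene","side","wrist"]:
    s=r.state();d=r.camera(c);cv2.imwrite(f"pics/{c}0.png",d["img"])
    P=d["pose"] if "pose" in d else T(s)@d["mount"]
    print(c,d["camera_matrix"].tolist(),P)
    for n in ["scanner_grip","scanner_window","rest_seat","rest","wide_label","narrow_label","wide_bin","narrow_bin","tube_rack","reagent_bottle","stamp"]:
        for m in r.mark_of(n,c):
            print(n,round(m["conf"],2),(P@np.r_[m["location"],1])[:3], {k:v for k,v in m.items() if k not in("conf","location")})
E
```

```text
pics
{'time': 0.0, 'qpos': array([-1.427,  0.159,  1.598, -0.   ,  1.386, -0.21 ]), 'joint_velocities': array([ 0.001, -0.001,  0.   ,  0.001,  0.001,  0.   ]), 'joint_efforts': array([ -0.   , -38.557, -32.211,   0.07 ,   0.038,  -0.   ]), 'position': array([ 199.071, -538.761,  213.603]), 'eef_rot': array([ 0.984,  0.176,  0.   , -0.001]), 'contact_force': array([ 0.678, -1.016, -0.027]), 'wrist_torque': array([ 0.006, -0.022, -0.045]), 'opening': 1.0018432294215365}
scene [[454.8041142489152, 0.0, 255.8518286593309], [0.0, 454.8041142489152, 197.12826573017142], [0.0, 0.0, 1.0]] [[   0.023    0.776   -0.63  1273.424]
 [   1.      -0.007    0.028   36.245]
 [   0.017   -0.63    -0.776 1079.563]
 [   0.       0.       0.       1.   ]]
scanner_grip 0.96 [421.947 325.091  78.944] {}
scanner_grip 0.84 [355.912 527.148  25.047] {}
scanner_grip 0.72 [197.103 354.944  16.242] {}
scanner_window 0.77 [416.662  95.002  27.502] {}
scanner_window 0.71 [138.77  317.974  23.189] {}
scanner_window 0.57 [458.517 554.671  35.948] {}
scanner_window 0.56 [515.857 302.7    43.051] {}
rest_seat 0.73 [4
[... 926 characters left out ...]
22 305.632  42.179] {}
rest_seat 0.88 [419.705 329.857  76.381] {}
rest 0.84 [422.707 325.15   -0.805] {}
wide_label 0.89 [ 637.671 -115.982   52.56 ] {}
narrow_label 0.87 [698.784 102.703  53.598] {}
wide_bin 0.83 [ 675.448 -107.764    0.145] {}
narrow_bin 0.73 [738.662 115.386   0.818] {}
tube_rack 0.56 [ 428.234 -249.317    0.845] {}
reagent_bottle 0.61 [659.407 397.666   0.912] {}
stamp 0.54 [ 678.234 -403.405    3.121] {}
wrist [[297.3186396354542, 0.0, 259.612071479201], [0.0, 297.3186396354542, 189.6242616072889], [0.0, 0.0, 1.0]] [[   0.346   -0.908   -0.235  264.305]
 [  -0.938   -0.335   -0.087 -514.406]
 [   0.001    0.25    -0.968  384.637]
 [   0.       0.       0.       1.   ]]
```

View pics/scene0.png

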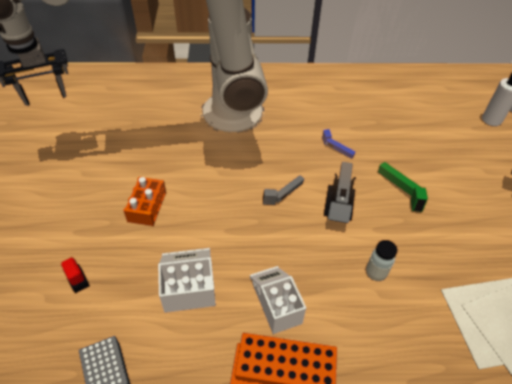

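View pics/side0.png

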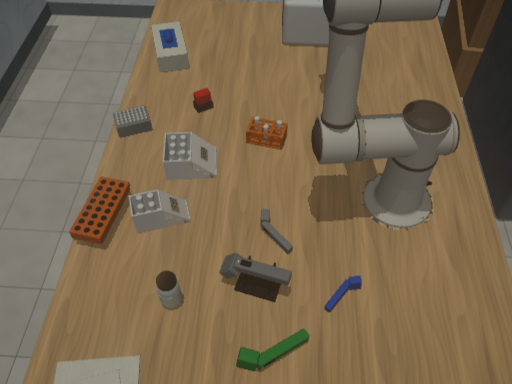

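>>> send_rows(commands=[{"linear": [28.6, -19.6, -2.6], "gripper": 0}, {"linear": [28.6, -19.6, -2.6], "gripper": 0}, {"linear": [28.6, -19.6, -2.6], "gripper": 0}, {"linear": [28.6, -19.6, -2.6], "gripper": 0}, {"linear": [28.6, -19.6, -2.6], "gripper": 0}, {"linear": [28.6, -19.6, -2.6], "gripper": 0}, {"linear": [28.6, -19.6, -2.6], "gripper": 0}, {"linear": [28.6, -19.6, -2.6], "gripper": 0}, {"linear": [28.6, -19.6, -2.6], "gripper": 0}, {"linear": [28.6, -19.6, -2.6], "gripper": 0}, {"linear": [28.6, -19.6, -2.6], "gripper": 0}, {"linear": [28.6, -19.6, -2.6], "gripper": 0}, {"linear": [28.6, -19.6, -2.6], "gripper": 0}, {"linear": [28.6, -19.6, -2.6], "gripper": 0}])

```text
$.commands[0]: bad value
```

>>> send_rows(commands=[{"twist": [0, 0, -0.148], "gripper": 0}, {"twist": [0, 0, -0.148], "gripper": 0}, {"twist": [0, 0, -0.148], "gripper": 0}, {"twist": [0, 0, -0.148], "gripper": 0}, {"twist": [0, 0, -0.148], "gripper": 0}, {"twist": [0, 0, -0.148], "gripper": 0}, {"twist": [0, 0, -0.148], "gripper": 0}, {"twist": [0, 0, -0.148], "gripper": 0}, {"twist": [0, 0, -0.148], "gripper": 0}, {"twist": [0, 0, -0.148], "gripper": 0}, {"twist": [0, 0, -0.148], "gripper": 0}, {"twist": [0, 0, -0.148], "gripper": 0}, {"twist": [0, 0, -0.148], "gripper": 0}, {"twist": [0, 0, -0.148], "gripper": 0}, {"twist": [0, 0, -0.148], "gripper": 0}, {"twist": [0, 0, -0.148], "gripper": 0}, {"twist": [0, 0, -0.148], "gripper": 0}, {"twist": [0, 0, -0.148], "gripper": 0}, {"twist": [0, 0, -0.148], "gripper": 0}, {"linear": [0, 0, 0], "gripper": 0}])

```text
$.commands[0]: bad value
```

```bash
python3 - <<'E'
from h import *
s=r.state();print(s["time"],s["qpos"],s["position"],R.from_quat(s["eef_rot"]).as_matrix())
d=r.camera("wrist");cv2.imwrite("pics/w1.png",d["img"])
print(d["camera_matrix"].tolist(),d["mount"])
P=T(s)@d["mount"]
for n in ["wide_label","narrow_label","wide_bin","narrow_bin","tube_rack"]:
    for m in r.mark_of(n,"wrist"): print(n,round(m["conf"],2),(P@np.r_[m["location"],1])[:3])
E
```

```text
1.8 [-1.427  0.158  1.597 -0.     1.386 -0.21 ] [ 199.183 -539.352  214.585] [[ 0.938  0.346 -0.   ]
 [ 0.346 -0.938  0.   ]
 [ 0.    -0.    -1.   ]]
[[297.3186396354542, 0.0, 259.612071479201], [0.0, 297.3186396354542, 189.6242616072889], [0.0, 0.0, 1.0]] [[  -0.001   -0.968   -0.25    69.73 ]
 [   1.      -0.001    0.001   -0.861]
 [  -0.001   -0.25     0.968 -170.045]
 [   0.       0.       0.       1.   ]]
```

View pics/w1.png

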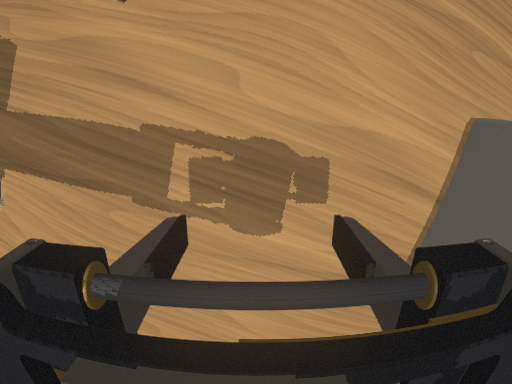

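>>> send_rows(commands=[{"linear": [35.5, -18.3, 0], "twist": [0, 0, 0], "gripper": 0}, {"linear": [35.5, -18.3, 0], "twist": [0, 0, 0], "gripper": 0}, {"linear": [35.5, -18.3, 0], "twist": [0, 0, 0], "gripper": 0}, {"linear": [35.5, -18.3, 0], "twist": [0, 0, 0], "gripper": 0}, {"linear": [35.5, -18.3, 0], "twist": [0, 0, 0], "gripper": 0}, {"linear": [35.5, -18.3, 0], "twist": [0, 0, 0], "gripper": 0}, {"linear": [35.5, -18.3, 0], "twist": [0, 0, 0], "gripper": 0}, {"linear": [35.5, -18.3, 0], "twist": [0, 0, 0], "gripper": 0}, {"linear": [35.5, -18.3, 0], "twist": [0, 0, 0], "gripper": 0}, {"linear": [35.5, -18.3, 0], "twist": [0, 0, 0], "gripper": 0}, {"linear": [35.5, -18.3, 0], "twist": [0, 0, 0], "gripper": 0}, {"linear": [35.5, -18.3, 0], "twist": [0, 0, 0], "gripper": 0}, {"linear": [35.5, -18.3, 0], "twist": [0, 0, 0], "gripper": 0}, {"linear": [35.5, -18.3, 0], "twist": [0, 0, 0], "gripper": 0}, {"linear": [0, 0, 0], "twist": [0, 0, 0.092], "gripper": 0}, {"linear": [0, 0, 0], "twist": [0, 0, 0.092], "gripper": 0}, {"linear": [0, 0, 0], "twist": [0, 0, 0], "gripper": 0}, {"linear": [0, 0, 0], "twist": [0, 0, 0], "gripper": 0}])

```text
time: 3.9
position: [576.6, -126.9, 214.6]
eef_rot: [0.996, 0.086, -0.0, -0.0]
contact_force: [0.3, -0.3, -0.3]
opening: 0.999
```

```bash
python3 - <<'E'
from h import *
s=r.state();print(s["time"],s["qpos"],s["position"],R.from_quat(s["eef_rot"]).as_matrix())
d=r.camera("wrist");cv2.imwrite("pics/w2.png",d["img"])
P=T(s)@d["mount"]
for n in ["wide_label","narrow_label","wide_bin","narrow_bin"]:
    for m in r.mark_of(n,"wrist"): print(n,round(m["conf"],2),(P@np.r_[m["location"],1])[:3])
E
```

```text
3.9 [-0.421  0.198  1.552  0.     1.392  0.978] [ 576.589 -126.93   214.562] [[ 0.985  0.171 -0.   ]
 [ 0.171 -0.985  0.   ]
 [-0.    -0.    -1.   ]]
wide_label 0.78 [ 632.3   -115.721   47.374]
narrow_label 0.66 [694.794  97.742  49.708]
wide_bin 0.9 [ 680.015 -112.481   -0.756]
narrow_bin 0.58 [739.491 115.578  -1.921]
```

View pics/w2.png

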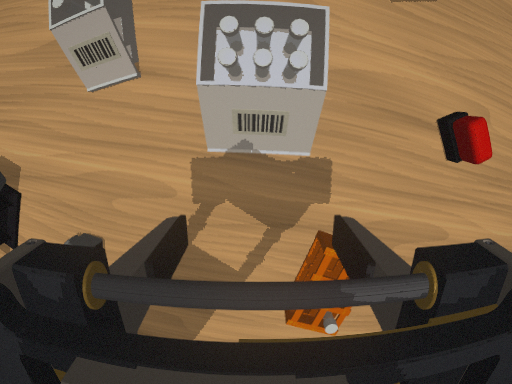

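```bash
python3 - <<'E'
import cv2
i=cv2.imread("pics/w2.png");cv2.imwrite("pics/w2z.png",cv2.resize(i[0:165,180:345],None,fx=3.6,fy=3.6,interpolation=cv2.INTER_CUBIC))
E
```

```text
(no output)
```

View pics/w2z.png

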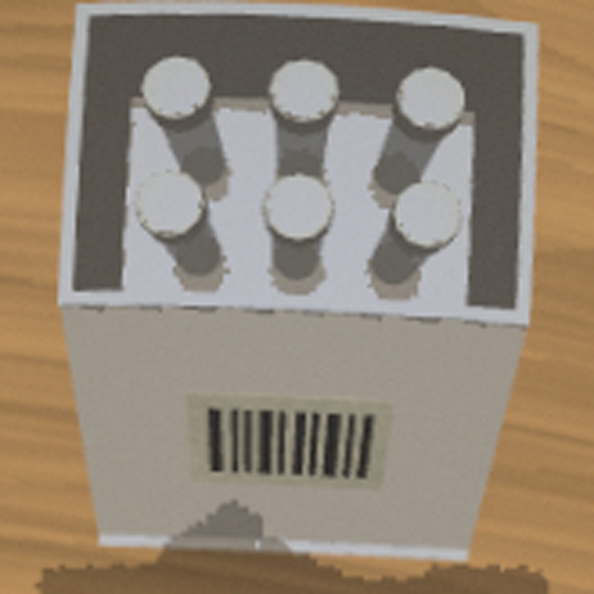

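```bash
cat > fitbin.py <<'E'
from h import *
from scipy.optimize import least_squares
s=r.state();d=r.camera("wrist")
P=T(s)@d["mount"];K=d["camera_matrix"]
Pi=np.linalg.inv(P)
def proj(X):
    X=(Pi@np.c_[X,np.ones(len(X))].T).T[:,:3]
    h=np.hypot(X[:,0],X[:,1]);th=np.arctan2(h,X[:,2]);rr=K[0,0]*th
    return np.c_[K[0,2]+rr*X[:,0]/h,K[1,2]+rr*X[:,1]/h]
c=20/np.sqrt(2)
z=np.array([[62,302],[528,325],[77,4],[538,22],[98,535],[468,548],[191,395],[392,404],[383,489],[188,476]],float)
px=z/3.6+[180,0]-0.36
def model(p):
    M=np.array([[-5,65,90],[-5,-65,90],[85,65,90],[85,-65,90],[-80,65,p[3]],[-80,-65,p[3]],[-42.5+c,31,p[4]+c],[-42.5+c,-31,p[4]+c],[-42.5-c,-31,p[4]-c],[-42.5-c,31,p[4]-c]])
    Rz=R.from_euler('z',p[2]).as_matrix()
    return M@Rz.T+[p[0],p[1],0]
f=lambda p:(proj(model(p))-px).ravel()
S=least_squares(f,[676,-110,.1,15,52])
print(S.x,f(S.x).reshape(-1,2))
Rz=R.from_euler('z',S.x[2]).as_matrix()
print("label",Rz@[-42.5,0,S.x[4]]+[S.x[0],S.x[1],0])
E
python3 fitbin.py
```

```text
[ 678.868 -111.05     0.126    8.957   45.78 ] [[-0.987  0.588]
 [ 0.556 -0.062]
 [ 0.057 -0.452]
 [ 0.21   0.364]
 [ 0.886  0.622]
 [-0.583  1.322]
 [-0.978 -1.048]
 [ 0.4   -1.068]
 [-0.704 -0.718]
 [ 1.233  0.653]]
label [ 636.705 -116.391   45.78 ]
```

>>> send_rows(commands=[{"linear": [-8.6, -35.2, 0], "twist": [0, 0, 0], "gripper": 0}, {"linear": [-8.6, -35.2, 0], "twist": [0, 0, 0], "gripper": 0}, {"linear": [-8.6, -35.2, 0], "twist": [0, 0, 0], "gripper": 0}, {"linear": [-8.6, -35.2, 0], "twist": [0, 0, 0], "gripper": 0}, {"linear": [-8.6, -35.2, 0], "twist": [0, 0, 0], "gripper": 0}, {"linear": [-8.6, -35.2, 0], "twist": [0, 0, 0], "gripper": 0}, {"linear": [-8.6, -35.2, 0], "twist": [0, 0, 0], "gripper": 0}, {"linear": [-8.6, -35.2, 0], "twist": [0, 0, 0], "gripper": 0}, {"linear": [-8.6, -35.2, 0], "twist": [0, 0, 0], "gripper": 0}, {"linear": [-8.6, -35.2, 0], "twist": [0, 0, 0], "gripper": 0}, {"linear": [-8.6, -35.2, 0], "twist": [0, 0, 0], "gripper": 0}, {"linear": [-8.6, -35.2, 0], "twist": [0, 0, 0], "gripper": 0}, {"linear": [-8.6, -35.2, 0], "twist": [0, 0, 0], "gripper": 0}, {"linear": [-8.6, -35.2, 0], "twist": [0, 0, 0], "gripper": 0}, {"linear": [0, 0, 0], "twist": [0, 0, 0.136], "gripper": 0}, {"linear": [0, 0, 0], "twist": [0, 0, 0.136], "gripper": 0}, {"linear": [0, 0, 0], "twist": [0, 0, 0.137], "gripper": 0}, {"linear": [0, 0, 0], "twist": [0, 0, 0], "gripper": 0}, {"linear": [0, 0, 0], "twist": [0, 0, 0], "gripper": 0}])

```text
time: 6.1
position: [374.8, 338.4, 214.7]
eef_rot: [0.993, -0.118, 0.0, -0.0]
contact_force: [-1.2, -0.7, 0.6]
opening: 1.004
```

```bash
python3 - <<'E'
from h import *
s=r.state();print(s["time"],s["qpos"],s["position"],R.from_quat(s["eef_rot"]).as_euler('zyx'))
d=r.camera("wrist");cv2.imwrite("pics/w3.png",d["img"])
cv2.imwrite("pics/w3z.png",cv2.resize(d["img"][0:384,160:360],None,fx=1.5,fy=1.5,interpolation=cv2.INTER_CUBIC))
P=T(s)@d["mount"]
for n in ["scanner_grip","scanner_window","rest_seat","rest"]:
    for m in r.mark_of(n,"wrist"): print(n,round(m["conf"],2),(P@np.r_[m["location"],1])[:3])
E
```

```text
6.1 [ 0.495 -0.025  1.79   0.     1.377  2.301] [374.767 338.437 214.691] [ 0.236  0.    -3.142]
scanner_grip 0.98 [196.578 353.322  16.333]
scanner_grip 0.91 [423.477 328.375  79.358]
scanner_grip 0.9 [363.187 533.29   25.41 ]
scanner_grip 0.57 [383.858 170.437  21.98 ]
scanner_window 0.93 [419.935  93.747  25.467]
scanner_window 0.78 [462.783 554.647  37.024]
scanner_window 0.74 [514.985 308.249  38.151]
scanner_window 0.57 [140.098 316.743  21.698]
scanner_window 0.35 [426.367 325.827  80.959]
rest 0.41 [515.881 304.743  40.71 ]
```

View pics/w3.png

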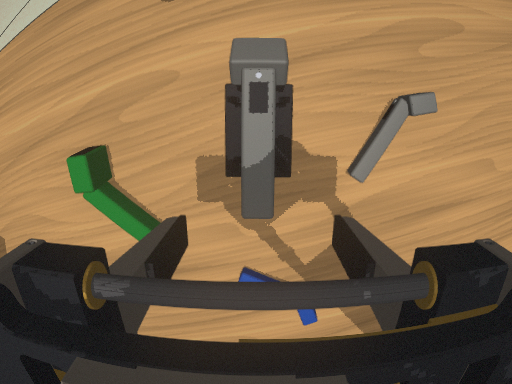

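View pics/w3z.png

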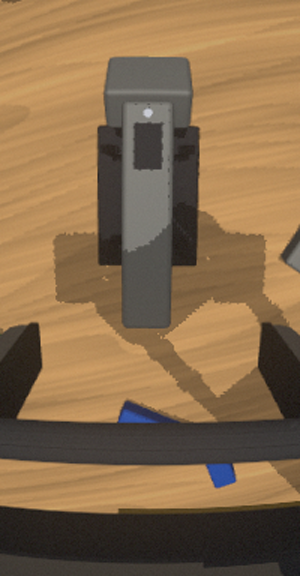

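```bash
cat > ray.py <<'E'
from h import *
def ground(px,P,K,z):
    px=np.atleast_2d(px).astype(float);out=[]
    for u,v in px:
        a=np.array([u-K[0,2],v-K[1,2]]);rr=np.hypot(*a);th=rr/K[0,0]
        dvec=P[:3,:3]@np.r_[a/rr*np.sin(th),np.cos(th)]
        out.append(P[:3,3]+dvec*(z-P[2,3])/dvec[2])
    return np.array(out)
E
python3 - <<'E'
from ray import *
s=r.state();d=r.camera("wrist");P=T(s)@d["mount"];K=d["camera_matrix"]
# handle edge px: left/right by gradient on rows
g=cv2.cvtColor(d["img"],cv2.COLOR_BGR2GRAY).astype(int)
m=[x for x in r.trace("scanner_grip","wrist")]
for x in m:
    ys,xs=np.nonzero(x["mask"]);print(x["conf"],xs.min(),xs.max(),ys.min(),ys.max())
    if xs.min()>200 and xs.max()<310:
        M=x["mask"]; L=[];Rr=[]
        for row in list(range(85,215,5)):
            c=np.nonzero(M[row])[0]
            if len(c): L.append((c.min()-.5,row));Rr.append((c.max()+.5,row)); 
        a=ground(L,P,K,93);b=ground(Rr,P,K,93);mid=(a+b)/2
        print(np.linalg.norm(a-b,axis=1))
        print(mid[::5]);
        p=np.polyfit(mid[:,0],mid[:,1],1);print("yaw",np.arctan(p[0]),"y at 423",np.polyval(p,423))
        t=ground([(257.5,ys.max()+.5)],P,K,93);print("tail",t)
E
```

```text
0.73 348 436 92 180
0.65 68 158 146 238
0.56 229 287 37 218
[42.564 33.848 33.869 33.895 32.956 32.994 33.039 34.065 33.148 33.211
 33.281 33.357 33.44  33.529 33.625 32.734 33.838 33.955 33.076 33.203
 33.338 32.463 32.608 32.761 33.953 34.127]
[[470.17  313.642  93.   ]
 [446.84  322.324  93.   ]
 [423.192 329.103  93.   ]
 [398.915 334.533  93.   ]
 [374.364 341.586  93.   ]
 [348.548 347.938  93.   ]]
yaw -0.2547988133329333 y at 423 328.7009730194651
tail [[339.365 349.656  93.   ]]
```

>>> send_rows(commands=[{"linear": [25, -0.7, 0], "twist": [0, 0, 0.007], "gripper": 0}, {"linear": [25.3, -0.7, 0], "twist": [0, 0, 0.007], "gripper": 0}, {"linear": [0, 0, 20], "twist": [0, 0, 0], "gripper": 0}, {"linear": [0, 0, 20], "twist": [0, 0, 0], "gripper": 0}, {"linear": [0, 0, 20], "twist": [0, 0, 0], "gripper": 0}, {"linear": [0, 0, 20], "twist": [0, 0, 0], "gripper": 0}, {"linear": [0, 0, 20], "twist": [0, 0, 0], "gripper": 0}, {"linear": [0, 0, 15], "twist": [0, 0, 0], "gripper": 0}, {"linear": [0, 0, 15], "twist": [0, 0, 0], "gripper": 0}, {"linear": [0, 0, 14], "twist": [0, 0, 0], "gripper": 0}, {"linear": [0, 0, 10], "twist": [0, 0, 0], "gripper": 0}, {"linear": [0, 0, 0], "twist": [0, 0, 0], "gripper": 0}, {"linear": [0, 0, 0], "twist": [0, 0, 0], "gripper": 0}])

```text
time: 7.75
position: [424.1, 327.9, 60.8]
eef_rot: [0.992, -0.126, 0.0, -0.0]
contact_force: [-0.1, -0.5, 0.3]
opening: 1.001
```

```bash
python3 - <<'E'
from h import *
s=r.state();print(s["time"],s["qpos"],s["position"],R.from_quat(s["eef_rot"]).as_euler('zyx'),s["contact_force"])
d=r.camera("wrist");cv2.imwrite("pics/w4.png",d["img"])
E
```

```text
7.75 [ 0.433  0.234  1.836 -0.     1.072  2.257] [424.108 327.91   60.827] [ 0.253  0.    -3.141] [-0.11  -0.548  0.298]
```

View pics/w4.png

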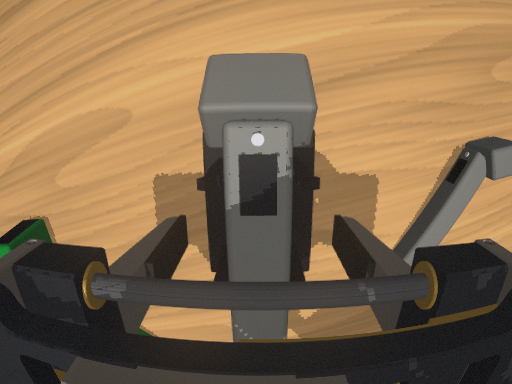

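>>> send_rows(commands=[{"linear": [0, 0, 0], "twist": [0, 0, 0], "gripper": 0.4}, {"linear": [0, 0, 0], "twist": [0, 0, 0], "gripper": 0.55}, {"linear": [0, 0, 0], "twist": [0, 0, 0], "gripper": 0.7}, {"linear": [0, 0, 0], "twist": [0, 0, 0], "gripper": 0.8}, {"linear": [0, 0, 0], "twist": [0, 0, 0], "gripper": 0.9}, {"linear": [0, 0, 0], "twist": [0, 0, 0], "gripper": 1}, {"linear": [0, 0, 0], "twist": [0, 0, 0], "gripper": 1}, {"linear": [0, 0, 0], "twist": [0, 0, 0], "gripper": 1}, {"linear": [0, 0, 0], "twist": [0, 0, 0], "gripper": 1}], newtons=25)

```text
time: 8.7
position: [423.9, 327.8, 60.6]
eef_rot: [0.992, -0.126, -0.0, -0.0]
contact_force: [0.3, 0.7, -0.7]
opening: 0.368
```

```bash
python3 - <<'E'
from h import *
s=r.state();print(s["time"],s["qpos"],s["position"],R.from_quat(s["eef_rot"]).as_euler('zyx'),s["contact_force"],s["opening"]*92)
d=r.camera("wrist");cv2.imwrite("pics/w5.png",d["img"])
P=T(s)@d["mount"]
for n in ["scanner_grip","scanner_window"]:
    for m in r.mark_of(n,"wrist"): print(n,round(m["conf"],2),(P@np.r_[m["location"],1])[:3])
E
```

```text
8.7 [0.433 0.234 1.836 0.    1.071 2.257] [423.865 327.847  60.586] [ 0.253  0.    -3.141] [ 0.298  0.688 -0.74 ] 33.88798881656288
scanner_grip 0.91 [423.733 324.663  78.254]
scanner_grip 0.73 [362.784 530.859  21.88 ]
scanner_grip 0.68 [384.576 172.6    21.027]
scanner_window 0.77 [516.493 303.883  40.203]
scanner_window 0.75 [416.101  95.824  27.926]
scanner_window 0.61 [463.747 555.289  35.4  ]
```

View pics/w5.png

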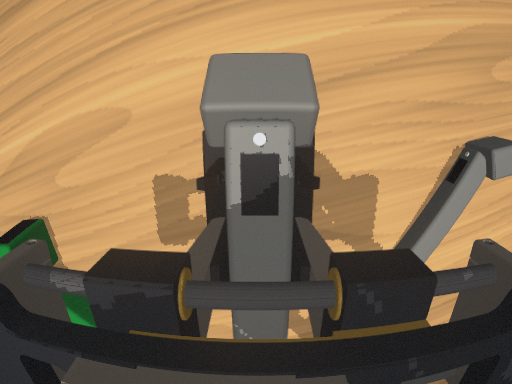

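>>> send_rows(commands=[{"linear": [0, 0, -4], "twist": [0, 0, 0], "gripper": 1}, {"linear": [0, 0, -8], "twist": [0, 0, 0], "gripper": 1}, {"linear": [0, 0, -13], "twist": [0, 0, 0], "gripper": 1}, {"linear": [0, 0, -19], "twist": [0, 0, 0], "gripper": 1}, {"linear": [0, 0, -19], "twist": [0, 0, 0], "gripper": 1}, {"linear": [0, 0, -19], "twist": [0, 0, 0], "gripper": 1}, {"linear": [0, 0, -19], "twist": [0, 0, 0], "gripper": 1}, {"linear": [0, 0, -19], "twist": [0, 0, 0], "gripper": 1}, {"linear": [0, 0, -12], "twist": [0, 0, 0], "gripper": 1}, {"linear": [0, 0, -8], "twist": [0, 0, 0], "gripper": 1}, {"linear": [0, 0, 0], "twist": [0, 0, 0], "gripper": 1}])

```text
time: 9.95
position: [424.4, 328.1, 201.9]
eef_rot: [0.992, -0.126, 0.001, -0.001]
contact_force: [0.3, -0.0, -2.2]
opening: 0.37
```

```bash
python3 - <<'E'
from h import *
s=r.state();print(s["time"],s["position"],R.from_quat(s["eef_rot"]).as_euler('zyx'),s["contact_force"],s["opening"]*92)
d=r.camera("wrist");cv2.imwrite("pics/w6.png",d["img"])
P=T(s)@d["mount"]
for n in ["scanner_grip","scanner_window","rest_seat","rest"]:
    for m in r.mark_of(n,"wrist"): print(n,round(m["conf"],2),(P@np.r_[m["location"],1])[:3], (d["mount"]@np.r_[m["location"],1])[:3])
E
```

```text
9.95 [424.443 328.057 201.912] [ 0.253  0.002 -3.141] [ 0.293 -0.032 -2.156] 34.054542417201596
scanner_grip 0.91 [200.081 349.216  18.752] [-222.822   35.976  182.729]
scanner_grip 0.71 [360.973 531.245  20.479] [-112.656 -180.554  181.494]
scanner_grip 0.65 [384.61  171.687  20.701] [  0.298 161.618 180.985]
scanner_grip 0.57 [427.14  328.044 216.805] [  2.64   -0.684 -14.888]
scanner_window 0.93 [136.725 317.818  21.256] [-276.288   82.241  180.068]
scanner_window 0.89 [416.563  98.822  27.439] [ 49.497 224.146 174.243]
scanner_window 0.82 [462.105 553.962  36.642] [ -20.412 -227.904  165.556]
scanner_window 0.68 [513.513 304.631 185.718] [92.07   0.39  16.351]
```

View pics/w6.png

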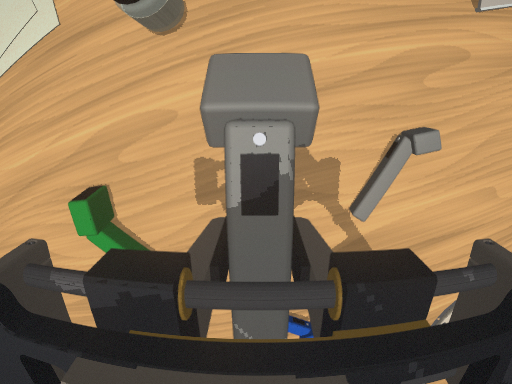

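>>> send_rows(commands=[{"linear": [6, 14, 0], "twist": [0, 0, 0], "gripper": 1}, {"linear": [11.7, 28.9, 0], "twist": [0, 0, 0], "gripper": 1}, {"linear": [11.7, 28.9, 0], "twist": [0, 0, 0], "gripper": 1}, {"linear": [11.7, 28.9, 0], "twist": [0, 0, 0], "gripper": 1}, {"linear": [11.7, 28.9, 0], "twist": [0, 0, 0], "gripper": 1}, {"linear": [11.7, 28.9, 0], "twist": [0, 0, 0], "gripper": 1}, {"linear": [11.7, 28.9, 0], "twist": [0, 0, 0], "gripper": 1}, {"linear": [11.7, 28.9, 0], "twist": [0, 0, 0], "gripper": 1}, {"linear": [11.7, 28.9, 0], "twist": [0, 0, 0], "gripper": 1}, {"linear": [11.7, 28.9, 0], "twist": [0, 0, 0], "gripper": 1}, {"linear": [11.7, 28.9, 0], "twist": [0, 0, 0], "gripper": 1}, {"linear": [11.7, 28.9, 0], "twist": [0, 0, 0], "gripper": 1}, {"linear": [11.7, 28.9, 0], "twist": [0, 0, 0], "gripper": 1}, {"linear": [11.7, 28.9, 0], "twist": [0, 0, 0], "gripper": 1}, {"linear": [11.7, 28.9, 0], "twist": [0, 0, 0], "gripper": 1}, {"linear": [6, 14, 0], "twist": [0, 0, 0], "gripper": 1}, {"linear": [0, 0, 0], "twist": [0, 0, -0.1], "gripper": 1}, {"linear": [0, 0, 0], "twist": [0, 0, -0.1], "gripper": 1}, {"linear": [0, 0, 0], "twist": [0, 0, -0.1], "gripper": 1}, {"linear": [0, 0, 0], "twist": [0, 0, -0.08], "gripper": 1}])

```text
time: 12.2
position: [485.1, -134.9, 200.2]
eef_rot: [0.998, 0.065, -0.0, -0.0]
contact_force: [-0.3, 0.7, -2.7]
opening: 0.371
```

>>> send_rows(commands=[{"linear": [0, 0, 10], "twist": [0, 0, 0], "gripper": 1}, {"linear": [0, 0, 12], "twist": [0, 0, 0], "gripper": 1}, {"linear": [0, 0, 12], "twist": [0, 0, 0], "gripper": 1}, {"linear": [0, 0, 8], "twist": [0, 0, 0], "gripper": 1}, {"linear": [0, 0, 0], "twist": [0, 0, 0], "gripper": 1}, {"linear": [0, 0, 0], "twist": [0, 0, 0], "gripper": 1}])

```text
time: 12.8
position: [485.6, -135.0, 158.4]
eef_rot: [0.998, 0.063, -0.0, -0.0]
contact_force: [0.9, 0.1, -1.8]
opening: 0.369
```

```bash
python3 - <<'E'
from h import *
s=r.state();print(s["time"],s["position"],R.from_quat(s["eef_rot"]).as_euler('zyx'),s["contact_force"],s["opening"]*92)
d=r.camera("wrist");cv2.imwrite("pics/w7.png",d["img"])
P=T(s)@d["mount"]
for n in ["scanner_grip","scanner_window","wide_label","narrow_label"]:
    for m in r.mark_of(n,"wrist"): print(n,round(m["conf"],2),(P@np.r_[m["location"],1])[:3], (d["mount"]@np.r_[m["location"],1])[:3])
E
```

```text
12.8 [ 485.617 -135.02   158.369] [-0.127 -0.    -3.141] [ 0.913  0.059 -1.787] 33.953960180440276
scanner_grip 0.56 [ 484.996 -137.261  174.442] [ -0.905   2.14  -16.074]
scanner_window 0.71 [ 579.565 -121.876  138.51 ] [94.864 -1.172 19.823]
scanner_window 0.55 [416.838  95.955  26.619] [ -39.016 -237.777  131.825]
scanner_window 0.27 [ 434.936 -247.609   -6.363] [-64.429 105.331 164.728]
wide_label 0.93 [ 633.221 -115.225   47.259] [148.964  -0.971 111.054]
```

View pics/w7.png

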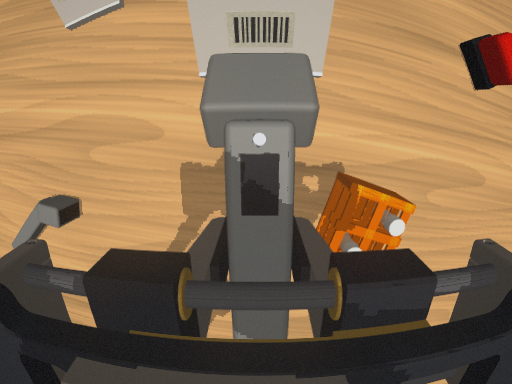

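```bash
python3 - <<'E'
from ray import *
s=r.state();d=r.camera("wrist");K=d["camera_matrix"];mt=d["mount"]
P7=T(s)@mt
M=np.eye(4);M[:3,:3]=np.array([[0.985,.171,0],[.171,-.985,0],[0,0,-1]]);M[:3,3]=[576.589,-126.93,214.562];P2=M@mt
g=cv2.cvtColor(d["img"],cv2.COLOR_BGR2HSV)
rays=[]
for nm,P,px in [("w2",P2,(259.8,122.1)),("w7",P7,(260.5,30))]:
    a=ground(px,P,K,100)[0];b=ground(px,P,K,0)[0];rays.append((nm,a,(b-a)/np.linalg.norm(b-a)))
for c,X in [("scene",None),("side",[637.671,-115.982,52.56])]:
    dd=r.camera(c);P=np.array(dd["pose"])
    for m in r.mark_of("wide_label",c):
        X=(P@np.r_[m["location"],1])[:3];print(c,m["conf"],X)
        if m["conf"]>.5 and abs(X[1]+116)<20: rays.append((c,P[:3,3],(X-P[:3,3])/np.linalg.norm(X-P[:3,3])))
    cv2.imwrite(f"pics/{c}7.png",dd["img"])
    for n in ["scanner_window","scanner_grip"]:
        for m in r.mark_of(n,c): print(n,round(m["conf"],2),(P@np.r_[m["location"],1])[:3])
def tri(rs):
    A=sum(np.eye(3)-np.outer(v,v) for _,_,v in rs);b=sum((np.eye(3)-np.outer(v,v))@a for _,a,v in rs)
    return np.linalg.solve(A,b)
print(tri(rays[:2]),tri(rays))
for n,a,v in rays:
    t=(50-a[2])/v[2];print(n,a+t*v,v)
E
```

```text
scene 0.81 [ 638.095 -119.884   51.496]
scanner_window 0.88 [ 582.413 -126.144  142.292]
scanner_window 0.86 [455.545 555.627  36.718]
scanner_window 0.71 [ 428.436 -252.243   -0.281]
scanner_window 0.7 [138.898 318.455  24.134]
scanner_window 0.61 [418.847  98.212  29.839]
scanner_grip 0.87 [196.512 353.694  14.1  ]
scanner_grip 0.84 [356.267 527.216  26.436]
scanner_grip 0.64 [383.559 170.4    22.173]
scanner_grip 0.58 [ 483.088 -136.658  179.196]
side 0.73 [ 636.396 -117.801   48.308]
scanner_window 0.89 [462.516 563.178  35.212]
scanner_window 0.86 [137.22  311.936  23.186]
scanner_window 0.78 [ 582.171 -124.982  142.221]
scanner_window 0.62 [419.811  94.54   32.359]
scanner_grip 0.97 [389.544 164.999  17.853]
scanner_grip 0.88 [ 485.165 -134.567  177.731]
scanner_grip 0.78 [194.628 349.029  16.294]
scanner_grip 0.6 [360.744 533.026  27.599]
scanner_grip 0.31 [738.936 115.747   2.849]
[ 636.552 -116.376   48.422] [ 636.492 -117.587   49.035]
w2 [ 636.576 -116.233   50.   ] [-0.025 -0.006 -1.   ]
w7 [ 636.109 -116.562   50.   ] [ 0.279  0.031 -0.96 ]
scene [ 637.17  -120.111   50.   ] [-0.521 -0.128 -0.844]
side [ 636.053 -116.245   50.   ] [ 0.148 -0.669 -0.728]
```

View pics/side7.png

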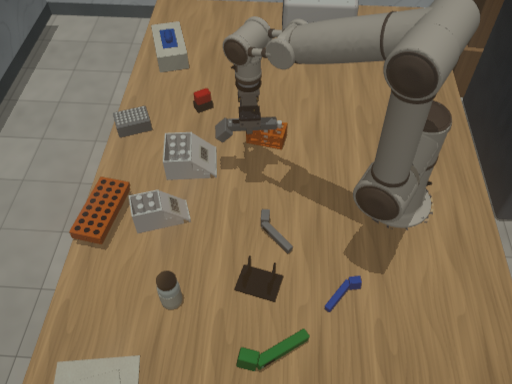

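>>> send_rows(commands=[{"linear": [0, 0.5, 8], "twist": [0, 0, 0], "gripper": 1}, {"linear": [0, 0.5, 10], "twist": [0, 0, 0], "gripper": 1}, {"linear": [0, 0, 9], "twist": [0, 0, 0], "gripper": 1}, {"linear": [0, 0, 5], "twist": [0, 0, 0], "gripper": 1}, {"linear": [0, 0, 0], "twist": [0, 0, 0], "gripper": 1}, {"linear": [0, 0, 0], "twist": [0, 0, 0], "gripper": 1}, {"linear": [0, 0, 0], "twist": [0, 0, 0], "gripper": 1}, {"linear": [0, 0, 0], "twist": [0, 0, 0], "gripper": 1}, {"linear": [0, 0, 0], "twist": [0, 0, 0], "gripper": 1}, {"linear": [0, 0, 0], "twist": [0, 0, 0], "gripper": 1}, {"linear": [0, 0, 0], "twist": [0, 0, 0], "gripper": 1}, {"linear": [0, 0, 0], "twist": [0, 0, 0], "gripper": 1}, {"linear": [0, 0, 0], "twist": [0, 0, 0], "gripper": 1}, {"linear": [0, 0, 0], "twist": [0, 0, 0], "gripper": 1}, {"linear": [0, 0, 0], "twist": [0, 0, 0], "gripper": 1}, {"linear": [0, 0, 0], "twist": [0, 0, 0], "gripper": 1}, {"linear": [0, 0, 0], "twist": [0, 0, 0], "gripper": 1}, {"linear": [0, 0, 0], "twist": [0, 0, 0], "gripper": 1}])

```text
time: 15.3
position: [485.8, -136.0, 126.6]
eef_rot: [0.998, 0.063, -0.0, -0.0]
contact_force: [-0.2, 0.0, -1.6]
opening: 0.371
```

```bash
python3 - <<'E'
from h import *
s=r.state();print(s["time"],s["position"],R.from_quat(s["eef_rot"]).as_euler('zyx'),s["contact_force"],s["joint_velocities"])
d=r.camera("wrist");cv2.imwrite("pics/w8.png",d["img"])
P=T(s)@d["mount"]
for c in ["wrist","scene","side"]:
  if c!="wrist":
    d=r.camera(c);P=np.array(d["pose"]);cv2.imwrite(f"pics/{c}8.png",d["img"])
  for n in ["scanner_grip","scanner_window","wide_label"]:
    for m in r.mark_of(n,c):
        X=(P@np.r_[m["location"],1])[:3]
        if abs(X[1]+120)<40: print(c,n,round(m["conf"],2),X)
E
```

```text
15.3 [ 485.8   -136.044  126.587] [-0.127 -0.    -3.142] [-0.228  0.002 -1.596] [ 0.    -0.001  0.001  0.001 -0.001  0.001]
wrist scanner_grip 0.86 [ 487.63  -138.574  145.553]
wrist scanner_window 0.57 [ 580.519 -124.201  108.262]
wrist wide_label 0.86 [ 634.471 -112.26    48.598]
scene scanner_grip 0.69 [ 482.029 -137.505  142.668]
scene scanner_window 0.62 [ 578.832 -124.184  108.813]
side scanner_grip 0.81 [ 486.822 -134.926  147.153]
side scanner_window 0.76 [ 581.807 -122.141  109.241]
side wide_label 0.63 [ 635.368 -115.998   51.933]
```

View pics/w8.png

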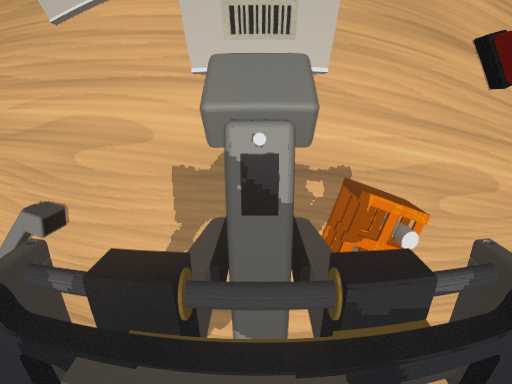

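>>> send_rows(commands=[{"linear": [0, 0, 0], "twist": [0, 0, 0], "gripper": 1}, {"linear": [0, 0, 0], "twist": [0, 0, 0], "gripper": 1}, {"linear": [0, 0, 0], "twist": [0, 0, 0], "gripper": 1}, {"linear": [0, 0, 0], "twist": [0, 0, 0], "gripper": 1}, {"linear": [0, 0, 0], "twist": [0, 0, 0], "gripper": 1}, {"linear": [0, 0, 0], "twist": [0, 0, 0], "gripper": 1}, {"linear": [0, 0, -6], "twist": [0, 0, 0], "gripper": 1}, {"linear": [0, 0, -12], "twist": [0, 0, 0], "gripper": 1}, {"linear": [0, 0, -15], "twist": [0, 0, 0], "gripper": 1}, {"linear": [0, 0, -15], "twist": [0, 0, 0], "gripper": 1}, {"linear": [0, 0, -15], "twist": [0, 0, 0], "gripper": 1}, {"linear": [0, 0, -11.4], "twist": [0, 0, 0], "gripper": 1}, {"linear": [0, 0, 0], "twist": [0, 0, 0.08], "gripper": 1}, {"linear": [0, 0, 0], "twist": [0, 0, 0.1], "gripper": 1}, {"linear": [0, 0, 0], "twist": [0, 0, 0.1], "gripper": 1}, {"linear": [0, 0, 0], "twist": [0, 0, 0.1], "gripper": 1}])

```text
time: 17.5
position: [486.0, -136.1, 201.8]
eef_rot: [0.992, -0.128, 0.0, 0.0]
contact_force: [0.6, -0.8, -2.1]
opening: 0.365
```

>>> send_rows(commands=[{"linear": [-6, -14.2, 0], "twist": [0, 0, 0], "gripper": 1}, {"linear": [-11.7, -28.9, 0], "twist": [0, 0, 0], "gripper": 1}, {"linear": [-11.7, -28.9, 0], "twist": [0, 0, 0], "gripper": 1}, {"linear": [-11.7, -28.9, 0], "twist": [0, 0, 0], "gripper": 1}, {"linear": [-11.7, -28.9, 0], "twist": [0, 0, 0], "gripper": 1}, {"linear": [-11.7, -28.9, 0], "twist": [0, 0, 0], "gripper": 1}, {"linear": [-11.7, -28.9, 0], "twist": [0, 0, 0], "gripper": 1}, {"linear": [-11.7, -28.9, 0], "twist": [0, 0, 0], "gripper": 1}, {"linear": [-11.7, -28.9, 0], "twist": [0, 0, 0], "gripper": 1}, {"linear": [-11.7, -28.9, 0], "twist": [0, 0, 0], "gripper": 1}, {"linear": [-11.7, -28.9, 0], "twist": [0, 0, 0], "gripper": 1}, {"linear": [-11.7, -28.9, 0], "twist": [0, 0, 0], "gripper": 1}, {"linear": [-11.7, -28.9, 0], "twist": [0, 0, 0], "gripper": 1}, {"linear": [-11.7, -28.9, 0], "twist": [0, 0, 0], "gripper": 1}, {"linear": [-11.7, -28.9, 0], "twist": [0, 0, 0], "gripper": 1}, {"linear": [-6.1, -14.7, 0], "twist": [0, 0, 0], "gripper": 1}, {"linear": [0, 0, 0], "twist": [0, 0, 0], "gripper": 1}, {"linear": [0, 0, 0], "twist": [0, 0, 0], "gripper": 1}, {"linear": [0, 0, 0], "twist": [0, 0, 0], "gripper": 1}])

```text
time: 19.4
position: [424.3, 326.7, 201.0]
eef_rot: [0.992, -0.127, -0.0, 0.0]
contact_force: [1.2, -0.5, -1.4]
opening: 0.367
```

```bash
python3 - <<'E'
from h import *
s=r.state();print(s["time"],s["position"],R.from_quat(s["eef_rot"]).as_euler('zyx'),s["contact_force"],s["opening"]*92)
d=r.camera("wrist");cv2.imwrite("pics/w9.png",d["img"])
P=T(s)@d["mount"]
for n in ["scanner_grip","scanner_window"]:
    for m in r.mark_of(n,"wrist"): print(n,round(m["conf"],2),(P@np.r_[m["location"],1])[:3], (d["mount"]@np.r_[m["location"],1])[:3])
for c in ["scene","side"]:
  d=r.camera(c);P=np.array(d["pose"]);cv2.imwrite(f"pics/{c}9.png",d["img"])
  for n in ["rest","rest_seat","scanner_grip"]:
    for m in r.mark_of(n,c):
        X=(P@np.r_[m["location"],1])[:3]
        print(c,n,round(m["conf"],2),X)
E
```

```text
19.4 [424.268 326.666 201.023] [ 0.254 -0.     3.141] [ 1.176 -0.509 -1.355] 33.80376975381612
scanner_grip 0.96 [388.619 172.97   20.801] [  4.089 157.62  180.313]
scanner_grip 0.96 [197.874 350.609  14.053] [-225.158   33.577  186.982]
scanner_grip 0.92 [362.87  531.299  23.285] [-110.831 -182.755  177.629]
scanner_grip 0.7 [425.734 326.384 217.859] [  1.49   -0.085 -16.836]
scanner_window 0.75 [517.707 304.274 180.543] [96.066 -1.805 20.482]
scanner_window 0.72 [139.252 319.267  21.335] [-274.028   78.642  179.724]
scanner_window 0.71 [462.666 556.809  36.835] [ -20.64  -232.505  164.053]
scanner_window 0.57 [417.731  92.867  27.716] [ 52.386 227.847 173.439]
scene rest 0.89 [420.071 326.752   2.337]
scene rest_seat 0.94 [420.882 327.085  80.782]
scene scanner_grip 0.97 [420.713 322.804 219.493]
scene scanner_grip 0.87 [357.179 528.265  28.182]
scene scanner_grip 0.58 [384.919 171.278  21.617]
scene scanner_grip 0.57 [197.486 354.74   15.924]
side rest 0.85 [423.679 328.519  -0.362]
side rest_seat 0.72 [420.864 328.94   83.314]
side scanner_grip 0.89 [423.984 325.368 221.151]
side scanner_grip 0.86 [364.136 530.365  25.427]
side scanner_grip 0.67 [425.551 330.481  -2.075]
side scanner_grip 0.66 [196.994 348.176  14.546]
side scanner_grip 0.58 [387.909 166.904  19.572]
```

View pics/w9.png

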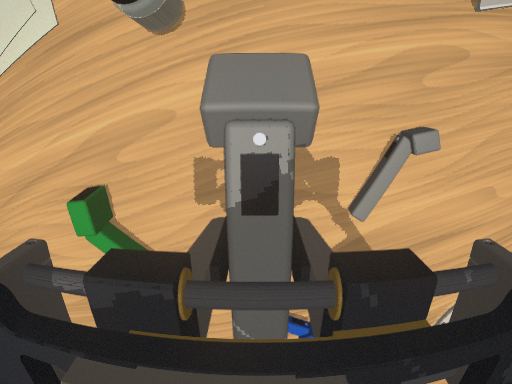

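>>> send_rows(commands=[{"linear": [-0.7, -1.0, 8], "twist": [0, 0, 0], "gripper": 1}, {"linear": [0, 0, 17], "twist": [0, 0, 0], "gripper": 1}, {"linear": [0, 0, 17], "twist": [0, 0, 0], "gripper": 1}, {"linear": [0, 0, 17], "twist": [0, 0, 0], "gripper": 1}, {"linear": [0, 0, 17], "twist": [0, 0, 0], "gripper": 1}, {"linear": [0, 0, 13], "twist": [0, 0, 0], "gripper": 1}, {"linear": [0, 0, 10], "twist": [0, 0, 0], "gripper": 1}, {"linear": [0, 0, 8], "twist": [0, 0, 0], "gripper": 1}, {"linear": [0, 0, 6], "twist": [0, 0, 0], "gripper": 1}, {"linear": [0, 0, 0], "twist": [0, 0, 0], "gripper": 1}, {"linear": [0, 0, 0], "twist": [0, 0, 0], "gripper": 1}])

```text
time: 21.05
position: [424.0, 329.0, 88.4]
eef_rot: [0.992, -0.126, 0.0, -0.0]
contact_force: [0.7, -0.9, -1.5]
opening: 0.368
```

```bash
python3 - <<'E'
from h import *
s=r.state();print(s["time"],s["position"],R.from_quat(s["eef_rot"]).as_euler('zyx'),s["contact_force"])
d=r.camera("wrist");cv2.imwrite("pics/w10.png",d["img"])
E
```

```text
21.05 [424.017 329.011  88.404] [ 0.253  0.001 -3.141] [ 0.74  -0.914 -1.506]
```

View pics/w10.png

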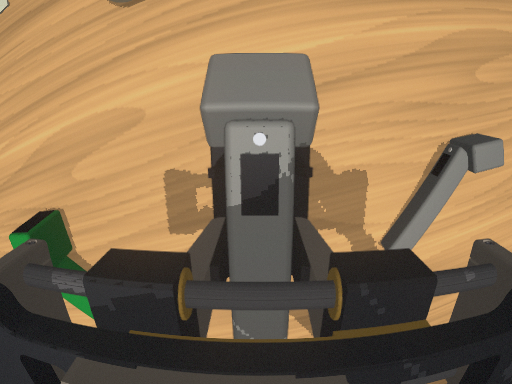

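>>> send_rows(commands=[{"linear": [0, 0.7, 6], "twist": [0, 0, 0], "gripper": 1}, {"linear": [0, 0, 6], "twist": [0, 0, 0], "gripper": 1}, {"linear": [0, 0, 6], "twist": [0, 0, 0], "gripper": 1}, {"linear": [0, 0, 4], "twist": [0, 0, 0], "gripper": 1}, {"linear": [0, 0, 2.5], "twist": [0, 0, 0], "gripper": 1}, {"linear": [0, 0, 0], "twist": [0, 0, 0], "gripper": 1}, {"linear": [0, 0, 0], "twist": [0, 0, 0], "gripper": 1}])

```text
time: 21.8
position: [423.6, 328.2, 63.6]
eef_rot: [0.992, -0.126, 0.0, -0.0]
contact_force: [0.4, 0.8, -1.7]
opening: 0.372
```

>>> send_rows(commands=[{"linear": [0, 0, 1], "twist": [0, 0, 0], "gripper": 1}, {"linear": [0, 0, 0.7], "twist": [0, 0, 0], "gripper": 1}, {"linear": [0, 0, 0], "twist": [0, 0, 0], "gripper": 1}, {"linear": [0, 0, 0], "twist": [0, 0, 0], "gripper": 1}])

```text
time: 22.2
position: [423.5, 328.2, 61.9]
eef_rot: [0.992, -0.126, 0.0, -0.0]
contact_force: [-0.5, 0.6, -2.2]
opening: 0.369
```

>>> send_rows(commands=[{"linear": [0, 0, 0.7], "twist": [0, 0, 0], "gripper": 1}, {"linear": [0, 0, 0.5], "twist": [0, 0, 0], "gripper": 1}, {"linear": [0, 0, 0], "twist": [0, 0, 0], "gripper": 1}, {"linear": [0, 0, 0], "twist": [0, 0, 0], "gripper": 1}])

```text
time: 22.6
position: [423.6, 328.2, 60.6]
eef_rot: [0.992, -0.126, 0.0, -0.0]
contact_force: [0.4, 0.2, -1.7]
opening: 0.368
```

>>> send_rows(commands=[{"linear": [0, 0, 0.5], "twist": [0, 0, 0], "gripper": 1}, {"linear": [0, 0, 0], "twist": [0, 0, 0], "gripper": 1}, {"linear": [0, 0, 0], "twist": [0, 0, 0], "gripper": 1}])

```text
time: 22.9
position: [423.6, 328.2, 60.6]
eef_rot: [0.992, -0.126, 0.0, 0.0]
contact_force: [-2.7, -1.4, 6.2]
opening: 0.367
```

>>> send_rows(commands=[{"linear": [0, 0, 0], "twist": [0, 0, 0], "gripper": 0.6}, {"linear": [0, 0, 0], "twist": [0, 0, 0], "gripper": 0.55}, {"linear": [0, 0, 0], "twist": [0, 0, 0], "gripper": 0.4}, {"linear": [0, 0, 0], "twist": [0, 0, 0], "gripper": 0.2}, {"linear": [0, 0, 0], "twist": [0, 0, 0], "gripper": 0}, {"linear": [0, 0, 0], "twist": [0, 0, 0], "gripper": 0}, {"linear": [0, 0, 0], "twist": [0, 0, 0], "gripper": 0}, {"linear": [0, 0, 0], "twist": [0, 0, 0], "gripper": 0}])

```text
time: 23.7
position: [423.5, 328.1, 60.1]
eef_rot: [0.992, -0.126, -0.0, -0.0]
contact_force: [0.4, -0.1, -0.4]
opening: 0.946
```

```bash
python3 - <<'E'
from h import *
s=r.state();print(s["time"],s["position"],s["contact_force"],s["opening"])
d=r.camera("wrist");cv2.imwrite("pics/w11.png",d["img"])
E
```

```text
23.7 [423.514 328.149  60.09 ] [ 0.367 -0.136 -0.425] 0.9459559690780494
```

View pics/w11.png

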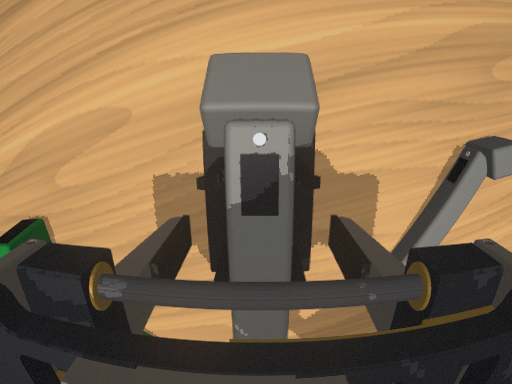

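Released; the picture matches the one at the grasp (head 202–317, top row 54; rest at columns 198–320). Now raise straight up and look from above.

>>> send_rows(commands=[{"linear": [0, 0, -5], "twist": [0, 0, 0], "gripper": 0}, {"linear": [0, 0, -12], "twist": [0, 0, 0], "gripper": 0}, {"linear": [0, 0, -20], "twist": [0, 0, 0], "gripper": 0}, {"linear": [0, 0, -25], "twist": [0, 0, 0], "gripper": 0}, {"linear": [0, 0, -25], "twist": [0, 0, 0], "gripper": 0}, {"linear": [0, 0, -25], "twist": [0, 0, 0], "gripper": 0}, {"linear": [0, 0, -25], "twist": [0, 0, 0], "gripper": 0}, {"linear": [0, 0, -18], "twist": [0, 0, 0], "gripper": 0}, {"linear": [-25, 0, 0], "twist": [0, 0, 0], "gripper": 0}, {"linear": [-25, 0, 0], "twist": [0, 0, 0], "gripper": 0}, {"linear": [0, 0, 0], "twist": [0, 0, 0], "gripper": 0}, {"linear": [0, 0, 0], "twist": [0, 0, 0], "gripper": 0}])

```text
time: 24.95
position: [375.4, 340.8, 216.1]
eef_rot: [0.992, -0.126, 0.001, -0.0]
contact_force: [1.4, -0.3, 0.4]
opening: 0.997
```

```bash
python3 - <<'E'
from h import *
s=r.state();print(s["time"],s["position"],s["contact_force"])
d=r.camera("wrist");cv2.imwrite("pics/w12.png",d["img"])
P=T(s)@d["mount"]
for c in ["wrist","scene","side"]:
  if c!="wrist":
    d=r.camera(c);P=np.array(d["pose"]);cv2.imwrite(f"pics/{c}12.png",d["img"])
  for n in ["scanner_grip","scanner_window","rest_seat","rest","wide_bin","narrow_bin","tube_rack","stamp","reagent_bottle"]:
    for m in r.mark_of(n,c):
        X=(P@np.r_[m["location"],1])[:3]
        if m["conf"]>.5 and not("scanner" in n and abs(X[1]-320)>40): print(c,n,round(m["conf"],2),X)
E
```

```text
24.95 [375.401 340.836 216.066] [ 1.417 -0.315  0.382]
wrist scanner_grip 0.79 [197.917 352.503  15.142]
wrist scanner_grip 0.67 [422.775 324.389  74.691]
wrist scanner_window 0.95 [513.24  302.042  41.917]
wrist scanner_window 0.84 [140.267 318.346  20.43 ]
wrist tube_rack 0.64 [422.37  325.214  80.007]
scene scanner_grip 0.73 [420.19  328.622  79.594]
scene scanner_grip 0.64 [198.856 354.254  19.046]
scene scanner_window 0.93 [514.065 302.839  43.222]
scene scanner_window 0.8 [140.389 318.929  23.586]
scene rest_seat 0.8 [422.716 331.593  77.911]
scene rest 0.79 [418.392 327.728   0.257]
scene wide_bin 0.68 [ 428.795 -251.377    1.263]
scene wide_bin 0.6 [ 678.83  -108.688    2.373]
scene narrow_bin 0.56 [735.601 112.61    0.399]
scene tube_rack 0.66 [ 431.622 -251.511   -0.649]
scene stamp 0.93 [ 679.7   -400.7      0.503]
scene reagent_bottle 0.87 [658.495 395.598  -3.333]
scene reagent_bottle 0.74 [419.846 325.72   80.156]
side scanner_grip 0.63 [196.331 347.579  16.903]
side scanner_window 0.95 [137.625 311.887  21.968]
side scanner_window 0.66 [518.844 305.285  44.631]
side rest_seat 0.73 [420.614 328.205  82.095]
side rest 0.85 [424.916 329.498  -1.968]
side wide_bin 0.91 [ 673.577 -106.78    -0.23 ]
side narrow_bin 0.7 [741.855 115.57    3.023]
side tube_rack 0.94 [ 429.155 -251.037   -0.421]
side stamp 0.56 [ 679.375 -402.497    2.717]
side reagent_bottle 0.89 [662.615 397.685  -1.1  ]
```

View pics/w12.png

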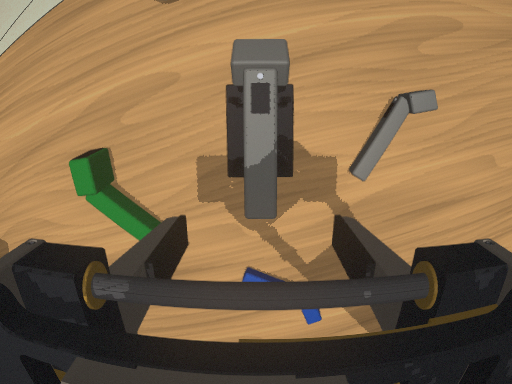

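View pics/side12.png

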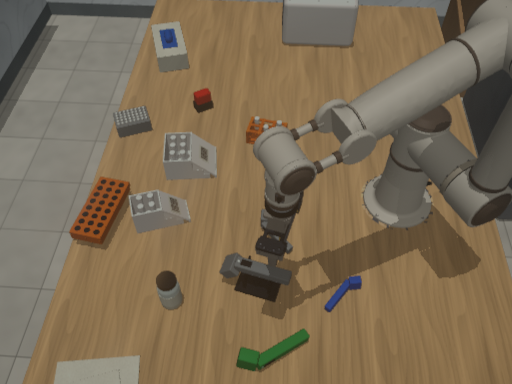

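```bash
python3 -c "
from cell import r
print(r.finish_job())"
```

```text
the job is handed in; nothing more can be done
None
```

I scanned the wide bin's label, put the scanner back in its rest and handed the job in at about 26 s. Nothing reports whether the read succeeded, so that rests on my own measurements.

- **Aiming:** From camera triangulation the label's middle was at about (636.5, -117, 49) mm, turned 0.13 rad. I held the window about 80 mm away, at about (580.5, -124, 107) mm, and kept it still there for about 2 s. The label showed centred in front of the head and square to it. Estimates of the label's height disagreed by up to about 7 mm (46–53 mm), which moves the beam by at most about 5 mm against the 15 mm allowed.
- **Narrow bin:** The scanner came nowhere near its label.
- **Return:** I lowered the scanner in small steps until the wrist felt about +6 N from below, and only then opened the gripper and lifted clear.
- **Last checks:** The wrist picture shows the handle centred between the rest's cheeks, head forward, as at the start. The networks put the grip point at about (421.5, 326.5, 77) mm, against a rest seat of about (421.5, 330, 80) mm. That agrees within their roughly 4 mm accuracy.
- **Other things:** The bins, tube rack, jar and stamp read within about 5 mm of their first positions, which is within the networks' noise. Some low-confidence detections were plainly wrong, such as a "tube rack" or "jar" at the rest and a "wide bin" at the tube rack. I ignored these after comparing them with the pictures.

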